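# Find the loaded door knob and hold it over the seated lock chassis

## Robot

A 6-joint arm with a two-finger parallel gripper is mounted at the origin on the work surface. World frame = base frame: x ahead of the robot, y to its left, z up, the work surface at z = 0. Lengths are in m, angles in rad, forces in N, time in s.
With the tool pointing down it reaches from about 0.275 to 0.725 m from the base axis. Payload 15.9 kg.
Tool frame: the origin (TCP) lies at the very end of the fingers, on their centre line; the grasp point (between the pads) lies 19 mm behind it (grip_point_offset is the distance from the TCP to the grasp point, in m); z points along the fingers, y is the line along which they close (so a half turn about z gives the same grasp; the last joint's range is limited). The gripper opens to 85 mm and grips with 20 to 120 N. Pads are 22 mm wide; open, the fingers measure 114 mm over their backs; the gripper's body (76 mm by 85 mm) begins 54 mm behind the grasp point. The pads swing forward as they close: fully open they stand 13 mm farther back than shut.
Start: joints at [1.128, 0.213, -0.034, 1.323, 0, 1.571], TCP at [0.214, 0.452, 0.204] pointing down, gripper open.
Joint ranges: [-2.98, 2.98], [-0.74, 1.72], [-1.14, 1.35], [-2.1, 2.04], [-1.57, 1.44], [-3.14, 3.14]. Speed limits (rad/s): [1.89, 1.89, 2.39, 2.57, 3.14, 3.14].

## Interface

Orientations are given as a rotation vector (axis times angle).
In Python, from plant import observe, snapshot, hand_in, look_for, regions_of, tip_of, grip_point_offset gives the robot as it stands.
- The arm moves only by the tool drive_tool, never from a script. Its arguments are lists of equal length, an entry for each row: "turn": the turn, a rotation vector about the tool's x, y, z scaled (see below), a list of three; "xyz": the shift along the tool's x, y, z scaled (see below), a list of three; "fingers": the opening, from 0 (shut) to 1 (fully open). In form: {"turn": [[wx, wy, wz], ...], "xyz": [[tx, ty, tz], ...], "fingers": [fingers, ...]}. A call has 1 to 20 rows; each row is the pose to reach, as a shift and turn from the pose commanded when the call began, along the tool's axes at that moment, turning the shorter way round; what a row does not reach only later rows make up. The controller multiplies each number of a shift by 0.15 m and each number of a turn by 360 degrees. A row lasts 1/10 s, in which the tool goes at most 50 mm and 8.59 degrees, less where a joint would pass 70% of its speed; a pose out of reach is approached as far as the arm can. A call with a number of a shift or a turn outside -1 to 1 is refused whole. A call with a gripper value outside its range is refused whole. The fingers move at their own pace and stop on an object; the grip force is fixed at half the most. Time passes only in rows, so rows that repeat a pose let the fingers close. It gives the time, the measured TCP pose, the force, the opening and the grip force at its end, in the units of the state.
- observe(): the state, without advancing time (a new reading comes with each control period).
- snapshot(name): name is "scene" or "side" or "wrist"; returns a dict with "image" (384x512x3 uint8, red, green, blue), "camera_matrix" (3x3 intrinsics, pixels), "extrinsics" (4x4, takes a point from world to camera coordinates); the wrist camera has in their place "tool_from_camera" (4x4, takes a point from camera to tool coordinates, whose origin is the TCP and whose axes are the flange's). Camera axes: x right, y up, looking along -z (the intrinsics and any distortion apply to the point x, -y, -z); pixel columns grow to the right and rows downward; lengths in m; the calibration is good to about 2 mm. A picture is of the moment at which its call begins: read the wrist's pose just before it. There is no depth.
- hand_in(): hands the job in; it is judged then, once.
Trained networks look in a picture, given as the dict that the camera call returned (one of the last four; its "shot" number tells which), for a name from the list of things; names that differ only in an ending like _2 or _b are one class to them, and where a whole thing is asked for, a point or a joint stands for the part that bears it (a point fixed in the world has none). Each returns a list of dicts, best first, with "p" (0 to 1); they miss things now and then, are a little off and sometimes report something else, mostly with a low value. They report only what shows in the picture. A call takes as long as a camera call. They do not tell look-alikes from the thing itself.
- look_for(picture, target): "extent" ([left, top, right, bottom] as shares, 0 to 1, of the picture: columns of its width, rows of its height, round what is visible of it).
- regions_of(picture, target): "pixels" (384x512 bool, what is visible of it) and "extent" ([left, top, right, bottom] as shares, 0 to 1, of the picture: columns of its width, rows of its height, round what is visible of it).
- tip_of(picture, target): "centre" ([column, row] as shares, 0 to 1, of the picture: columns of its width, rows of its height: a listed point, or the origin of a listed thing).
The state is a dict: "t": time; "joints": joint angles; "qd": joint speeds; "effort": joint torques, N m; "tcp_pos": TCP position; "eef_rot": TCP orientation; "ft_force": force on the tool from outside, world axes, zero at the start; "torque": the same for the moment, N m; "finger_gap": finger opening in m; "grip_force": force on a finger pad.
Only numpy, scipy, OpenCV 4.12 (cv2) and the standard library are available. Lean on these libraries where they do the work, as an engineer would, in place of code of your own. Each camera call takes 0.05 s, during which the arm holds its last target. There are 200 camera calls.

## Task

On the locksmith's bench, first lay the steel lock chassis plate flat and square, fully home, in the pocket of the aluminium jig and let go of it. Then find which of the two look-alike door knobs in the divided tray is the heavier (it has the lock cartridge inside): lift the knob in the robot's left compartment well clear of the tray, stand it back upright in its own compartment, and then lift the right one in the same way. Finish while holding the heavier knob upright and still, in the gripper, centred about a hand's breadth above the seated chassis and touching nothing else, with the lighter knob standing upright in its own compartment; tip over neither knob and leave the other things on the bench where they are.

Things in the scene. Friction and masses are not known exactly. Their poses are not given: they have to be found in the camera images.
- plate_mid (a point): lock chassis plate, loose, bare steel, about 0.22 kg: flat plate 76 (its x) x 50 (its y) x 8 mm thick with a square housing 28 x 28 mm, sides along x and y, at its middle from 8 to 38 mm above the underside (grip it there). Point on its axis, half-way up: 19 mm above the underside. z up.
- jig_pocket (a point): centre of the pocket floor of the fixed jig: low aluminium frame, black floor, 107 (x) x 81 (y) x 20 mm high. The floor (this point) is 8 mm above the bench; pocket 78.5 (x) x 52.5 mm (y), walls straight for 6 mm, then flaring out at 45 degrees for 6 mm. The plate's x goes along the pocket's x, either way round. When fully seated plate_mid is 19 mm above this point. z up.
- tray: fixed grey plastic tray 126 (its x) x 240 (its y) x 22 mm high, walls 5 mm; a wall across the middle, as high as the rim, makes two compartments, left at +y, right at -y, each about 116 x 113 mm inside, with one door knob standing in each. Origin under its centre, on the bench; inner floor 5 mm above it.
- knob_left_mid (a point): door knob that starts upright in the tray's left (+y) compartment, loose, bare steel: round foot flange 58 mm across, 8 thick; neck 26 across up to 24; drum head 46 across from 24 to 66 mm above the underside (grip here). Point on its axis, 33 mm above the underside; z up. 0.23 to 0.6 kg: one knob has a lock cartridge shut inside and is at least 0.13 kg heavier; which one varies, unseen.
- knob_right_mid (a point): the door knob that starts in the tray's right (-y) compartment; looks and measures the same as the left one, and the same words hold for its point and weight.
- screwdriver_grip (a point): bystander: screwdriver 170 mm long lying on the bench, point on its handle; leave it.
- spray_can: bystander: plain metal can 60 mm across, 170 mm tall; origin under its centre; leave it.
- rose_ring: bystander: flat steel ring 62 mm across, 5 mm thick, lying; origin under its centre; leave it.
- plug: bystander: small brass lock plug 24 mm across, 32 mm tall, standing; origin under its centre; leave it.
- latch: bystander: spring latch, about 80 x 26 x 26 mm, lying; origin under it; leave it.
- key_blank: bystander: brass key blank 55 mm long, 4 mm thick, lying; origin under its bow; leave it.
Not all that is in view belongs to the job. Leave any red look-alike of the part that bears knob_left_mid alone. What is shaped like the part that bears knob_right_mid but blue is not meant.

How it is judged:
On the way, in this order (a step that is already met when the one before it is completed fails the run):
1. the chassis plate lies fully home in the jig pocket, flat and square, released, with both knobs standing in the tray (horizontal distance between plate_mid and jig_pocket below 0.005 m and z of plate_mid in the frame of jig_pocket between 0.016 and 0.0207 m and angle between plate_mid's own z axis and vertical below 0.05 rad and angle between the x axis of plate_mid and the x axis of jig_pocket, either way round below 0.08 rad and contact force between plate and the fingers below 0.1 N and linear speed of plate below 0.02 m/s and angle between each of knob_left_mid, knob_right_mid's own z axis and vertical below 0.1 rad and height (world z) of each of knob_left_mid, knob_right_mid below 0.045 m and x of knob_left_mid in the frame of tray between -0.06 and 0.06 m and y of knob_left_mid in the frame of tray between 0 and 0.118 m and x of knob_right_mid in the frame of tray between -0.06 and 0.06 m and y of knob_right_mid in the frame of tray between -0.118 and 0 m), for 0.2 s.
2. the left knob is held in the gripper, well clear of the tray, the right one standing in its compartment (contact force between knob_left and the fingers above 1 N and height (world z) of knob_left_mid above 0.075 m and angle between knob_right_mid's own z axis and vertical below 0.1 rad and height (world z) of knob_right_mid below 0.045 m and x of knob_right_mid in the frame of tray between -0.06 and 0.06 m and y of knob_right_mid in the frame of tray between -0.118 and 0 m), for 0.2 s.
3. the left knob stands upright again in its own compartment and the right one is held in the gripper, well clear of the tray (angle between knob_left_mid's own z axis and vertical below 0.1 rad and height (world z) of knob_left_mid below 0.045 m and x of knob_left_mid in the frame of tray between -0.06 and 0.06 m and y of knob_left_mid in the frame of tray between 0 and 0.118 m and contact force between knob_right and the fingers above 1 N and height (world z) of knob_right_mid above 0.075 m), for 0.2 s.
At the end, for the whole second after the job is handed in: Heavier knob held upright (0.2 rad), still, within 30 mm of the pocket's axis, its middle 0.11-0.25 m above the bench, touching nothing else (core_full: the cartridge); plate seated (5 mm, 1.7 mm high, tilt 0.05, square 0.08 rad) and released; lighter knob upright, released, in its own compartment (horizontal distance between plate_mid and jig_pocket below 0.005 m and z of plate_mid in the frame of jig_pocket between 0.016 and 0.0207 m and angle between plate_mid's own z axis and vertical below 0.05 rad and angle between the x axis of plate_mid and the x axis of jig_pocket, either way round below 0.08 rad and contact force between plate and the fingers below 0.1 N and ((distance between knob_left and core_full below 0.045 m and contact force between knob_left and the fingers above 1 N and horizontal distance between knob_left_mid and jig_pocket below 0.03 m and height (world z) of knob_left_mid between 0.11 and 0.25 m and angle between knob_left_mid's own z axis and vertical below 0.2 rad and linear speed of knob_left below 0.03 m/s and contact force between knob_left and plate below 0.1 N and contact force between knob_left and jig below 0.1 N and angle between knob_right_mid's own z axis and vertical below 0.1 rad and height (world z) of knob_right_mid below 0.045 m and x of knob_right_mid in the frame of tray between -0.06 and 0.06 m and y of knob_right_mid in the frame of tray between -0.118 and 0 m and contact force between knob_right and the fingers below 0.1 N and linear speed of knob_right below 0.02 m/s) or (distance between knob_right and core_full below 0.045 m and contact force between knob_right and the fingers above 1 N and horizontal distance between knob_right_mid and jig_pocket below 0.03 m and height (world z) of knob_right_mid between 0.11 and 0.25 m and angle between knob_right_mid's own z axis and vertical below 0.2 rad and linear speed of knob_right below 0.03 m/s and contact force between knob_right and plate below 0.1 N and contact force between knob_right and jig below 0.1 N and angle between knob_left_mid's own z axis and vertical below 0.1 rad and height (world z) of knob_left_mid below 0.045 m and x of knob_left_mid in the frame of tray between -0.06 and 0.06 m and y of knob_left_mid in the frame of tray between 0 and 0.118 m and contact force between knob_left and the fingers below 0.1 N and linear speed of knob_left below 0.02 m/s))); the arm keeps its last pose, push and grip.
It fails at once if a knob is tipped over (angle between any of knob_left_mid, knob_right_mid's own z axis and vertical above 0.8 rad).
It fails at once if a bystander on the bench is pushed away by more than 25 mm (distance of any of screwdriver_grip, spray_can, rose_ring, plug, latch, key_blank from where it was at the start of the episode above 0.025 m).
It also fails if it takes over 72 s, if anything falls off the work surface, if the arm or the gripper's body presses on something with over 40 N, if the wrist force passes 120 N, or if a joint passes its speed limit or range.

## Working session

There is one attempt and no reset: what is moved stays moved. The work goes in short steps, Python scripts to look and compute and a tool call to move; the robot and the scene stay as the last step left them, time stands still between calls to the robot, and variables do not carry over. Pictures are saved under pics/ and viewed, at most 10 in all, crops included, and the job is handed in when it is done.

Besides the shell and the picture viewer there is one more tool, called after ">>>" as a command line: name --argument value ..., lists and objects as JSON in quotes. drive_tool: Moves the arm, as the interface text tells. Its arguments: {"type":"object","properties":{"turn":{"type":"array","items":{"type":"array","items":{"type":"number","minimum":-1,"maximum":1}}},"xyz":{"type":"array","items":{"type":"array","items":{"type":"number","minimum":-1,"maximum":1}}},"fingers":{"type":"array","items":{"type":"number"}}},"required":["turn","xyz","fingers"]}

```bash
ls; mkdir -p pics; cat > h.py <<'E'
import numpy as np, cv2
from scipy.spatial.transform import Rotation as R
from plant import *
def pose():
    s=observe(); T=np.eye(4); T[:3,:3]=R.from_rotvec(s["eef_rot"]).as_matrix(); T[:3,3]=s["tcp_pos"]; return T
def shot(n):
    T=pose(); p=snapshot(n)
    p["c2w"]=T@p["tool_from_camera"] if n=="wrist" else np.linalg.inv(p["extrinsics"])
    return p
def px(p,c): return np.array(c)*[512,384]
def ray(p,uv):
    K=np.array(p["camera_matrix"]); d=np.linalg.inv(K)@[uv[0],uv[1],1]
    M=p["c2w"]; return M[:3,3], M[:3,:3]@(d*[1,-1,-1])
def atz(p,uv,z):
    o,d=ray(p,uv); return o+d*(z-o[2])/d[2]
def proj(p,X):
    M=np.linalg.inv(p["c2w"]); c=M[:3,:3]@X+M[:3,3]; c=c*[1,-1,-1]; q=np.array(p["camera_matrix"])@c; return q[:2]/q[2]
def save(p,n): cv2.imwrite("pics/"+n,p["image"][:,:,::-1])
Z=dict(plate_mid=.019,jig_pocket=.008,tray=0,knob_left_mid=.038,knob_right_mid=.038,screwdriver_grip=.012,spray_can=0,rose_ring=0,plug=0,latch=0,key_blank=0)
E
python3 - <<'E'
from h import *
np.set_printoptions(precision=3,suppress=True)
s=observe(); print(s); print(pose())
for n in("scene","side","wrist"):
    p=shot(n); save(p,n+"0.png"); print(n, [k for k in p], p["c2w"][:3,3])
    for t in Z:
        r=tip_of(p,t)[:3]
        print(t,[(round(d["p"],2),px(p,d["centre"]).round(),atz(p,px(p,d["centre"]),Z[t])) for d in r])
E
```

```text
pics
{'t': 0.0, 'joints': array([ 1.128,  0.213, -0.035,  1.323,  0.   ,  1.571]), 'qd': array([-0.001, -0.   ,  0.001,  0.002,  0.   ,  0.001]), 'effort': array([  0.005, -68.616,  48.712,   0.017,   0.   ,  -0.   ]), 'tcp_pos': array([0.214, 0.451, 0.203]), 'eef_rot': array([-0.69 , -3.065,  0.002]), 'ft_force': array([ 0.258, -0.097, -0.598]), 'torque': array([ 0.018, -0.036, -0.036]), 'grip_force': 0.0, 'finger_gap': 0.0853688719668714}
[[-0.904  0.429 -0.     0.214]
 [ 0.429  0.904 -0.001  0.451]
 [ 0.    -0.001 -1.     0.203]
 [ 0.     0.     0.     1.   ]]
scene ['image', 'camera_matrix', 'extrinsics', 'shot', 'c2w'] [ 1.096 -0.289  0.767]
plate_mid [(0.87, array([355., 164.]), array([0.508, 0.363, 0.019])), (0.31, array([293., 150.]), array([0.368, 0.227, 0.019]))]
jig_pocket [(0.66, array([289., 185.]), array([0.487, 0.147, 0.008]))]
tray [(0.91, array([145., 232.]), array([ 0.466, -0.272,  0.   ]))]
knob_left_mid [(0.95, array([161., 216.]), array([ 0.465, -0.224,  0.038])), (0.89, array([148., 187.]), array([ 0.347, -0.224,  0.038]))]
knob_right_mid [(0.85, array([124., 24
[... 1485 characters left out ...]
 -0.008,  0.   ]))]
plug [(0.65, array([189., 227.]), array([ 0.396, -0.015,  0.   ])), (0.63, array([266., 305.]), array([ 0.517, -0.291,  0.   ])), (0.52, array([338., 248.]), array([ 0.708, -0.172,  0.   ]))]
latch [(0.71, array([337., 248.]), array([ 0.705, -0.174,  0.   ]))]
key_blank [(0.54, array([214., 183.]), array([0.484, 0.184, 0.   ])), (0.36, array([170., 181.]), array([0.359, 0.231, 0.   ]))]
wrist ['image', 'camera_matrix', 'tool_from_camera', 'shot', 'c2w'] [0.155 0.48  0.374]
plate_mid []
jig_pocket []
tray []
knob_left_mid []
knob_right_mid []
screwdriver_grip []
spray_can []
rose_ring []
plug []
latch []
key_blank [(0.83, array([159., 318.]), array([0.353, 0.239, 0.   ]))]
```

```bash
python3 -c "
import cv2
a=cv2.imread('pics/scene0.png');cv2.imwrite('pics/scene0b.png',cv2.resize(a,(800,600),interpolation=cv2.INTER_CUBIC))"
```

```text
(no output)
```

View pics/scene0b.png

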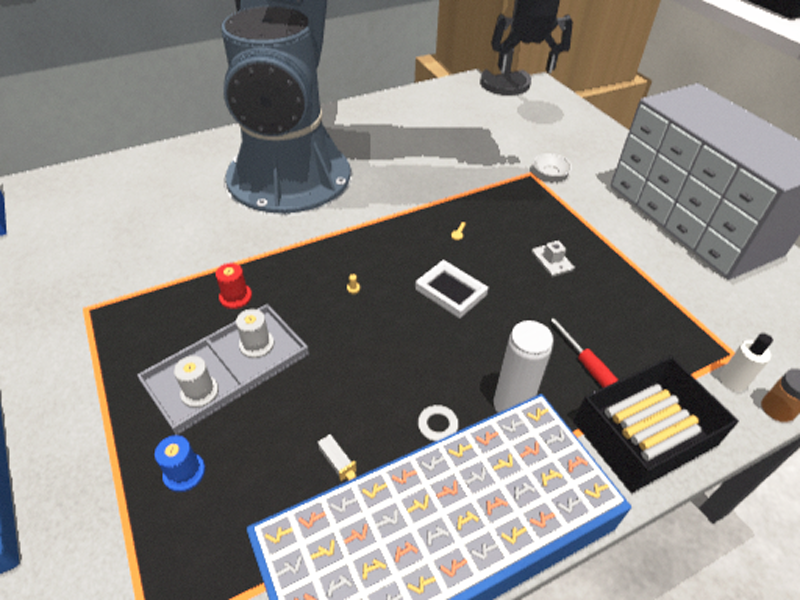

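The picture shows the plate at (554,257) and the jig at (452,288). The tray holds steel knobs at (253,330) and (195,380). The red look-alike is at (233,285) and the blue one at (180,462). I'll go over the plate first.

>>> drive_tool --turn '[[0,0,0],[0,0,0],[0,0,0],[0,0,0]]' --xyz '[[-0.33,0.1,0],[-0.66,0.2,0],[-1,0.3,0],[-1,0.3,0]]' --fingers '[1,1,1,1]'

```text
t: 2.2
tcp_pos: [0.3733, 0.4268, 0.2029]
eef_rot: [0.695, 3.063, -0.001]
ft_force: [-0.9, 0.7, 0.4]
finger_gap: 0.0853
grip_force: 0.0
```

>>> drive_tool --turn '[[0,0,0],[0,0,0],[0,0,0],[0,0,0],[0,0,0]]' --xyz '[[-0.3,0,0],[-0.6,0,0],[-0.8,0,0],[-0.8,0,0],[-0.8,0,0]]' --fingers '[1,1,1,1,1]'

```text
t: 2.7
tcp_pos: [0.4775, 0.3766, 0.2033]
eef_rot: [-0.691, -3.064, 0.0]
ft_force: [-0.9, -0.0, -0.4]
finger_gap: 0.0854
grip_force: 0.0
```

```bash
cat > look.py <<'E'
import sys
from h import *
np.set_printoptions(precision=4,suppress=True)
p=shot("wrist"); save(p,sys.argv[1]); T=pose(); print(T[:3,3],T[:3,:3].tolist(),observe()["t"])
for t in sys.argv[2:]:
    for d in tip_of(p,t)[:2]: print("tip",t,round(d["p"],2),px(p,d["centre"]).round(),atz(p,px(p,d["centre"]),Z[t]))
    for d in regions_of(p,t)[:2]:
        m=d["pixels"].astype(np.uint8); c=max(cv2.findContours(m,0,2)[0],key=cv2.contourArea)
        r=cv2.minAreaRect(c); print("reg",t,round(d["p"],2),r)
        for b in cv2.boxPoints(r): print("   z0.008",atz(p,b,.008))
E
python3 look.py w1.png plate_mid jig_pocket
```

```text
[0.4769 0.377  0.2035] [[-0.9035787295363024, 0.42842182627700826, -0.0004672248217591353], [0.4284218685764985, 0.9035788302161968, 1.051430549931942e-05], [0.00042667901585714336, -0.00019066882837833865, -0.9999998907952014]] 2.75
tip plate_mid 0.63 [259. 180.] [0.4963 0.3711 0.019 ]
reg plate_mid 0.63 ((256.7586364746094, 177.39654541015625), (64.80767059326172, 43.08131790161133), 68.19859313964844)
   z0.008 [0.4549 0.3467 0.008 ]
   z0.008 [0.4581 0.3961 0.008 ]
   z0.008 [0.5353 0.3918 0.008 ]
   z0.008 [0.533  0.3398 0.008 ]
reg plate_mid 0.35 ((83.92931365966797, 240.40171813964844), (80.03812408447266, 70.81877136230469), 40.23636245727539)
   z0.008 [0.4476 0.0802 0.008 ]
   z0.008 [0.4137 0.1704 0.008 ]
   z0.008 [0.5018 0.2016 0.008 ]
   z0.008 [0.5417 0.1086 0.008 ]
tip jig_pocket 0.69 [ 92. 245.] [0.4841 0.1464 0.008 ]
reg jig_pocket 0.97 ((84.20437622070312, 240.5576171875), (81.44276428222656, 68.96336364746094), 38.36748504638672)
   z0.008 [0.4486 0.08   0.008 ]
   z0.008 [0.4131 0.1672 0.008 ]
   z0.008 [0.5014 0.2021 0.008 ]
   z0.008 [0.5429 0.1126 0.008 ]
```

View pics/w1.png

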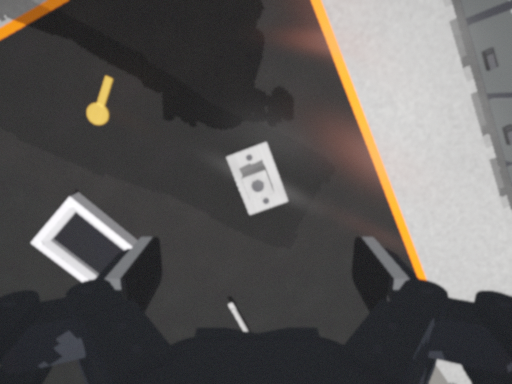

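The plate shows at (257,178) and the jig at (84,240). Next I'll turn square to the plate and lower for a near check.

>>> drive_tool --turn '[[0,0,-0.02],[0,0,-0.04],[0,0,-0.06],[0,0,-0.06],[0,0,-0.06]]' --xyz '[[-0.05,0,0.25],[-0.1,0,0.5],[-0.13,0.01,0.7],[-0.13,0.01,0.7],[-0.13,0.01,0.7]]' --fingers '[1,1,1,1,1]'

```text
t: 3.45
tcp_pos: [0.4953, 0.3701, 0.0995]
eef_rot: [-0.108, -3.14, 0.0]
ft_force: [0.9, 0.4, 0.5]
finger_gap: 0.0853
grip_force: 0.0
```

```bash
python3 look.py w2.png plate_mid
```

```text
[0.4959 0.3705 0.1005] [[-0.997629993004758, 0.0687919727581441, 0.0014358068704414416], [0.068793652536096, 0.9976302415183352, 0.001155239720129259], [-0.0013529331355759226, 0.0012512761928654592, -0.9999983019384681]] 3.5
tip plate_mid 0.91 [255. 189.] [0.497  0.3688 0.019 ]
reg plate_mid 0.74 ((255.0, 182.49996948242188), (59.99999237060547, 88.99998474121094), 0.0)
   z0.008 [0.5328 0.3398 0.008 ]
   z0.008 [0.4556 0.3472 0.008 ]
   z0.008 [0.459  0.3959 0.008 ]
   z0.008 [0.5365 0.3923 0.008 ]
```

View pics/w2.png

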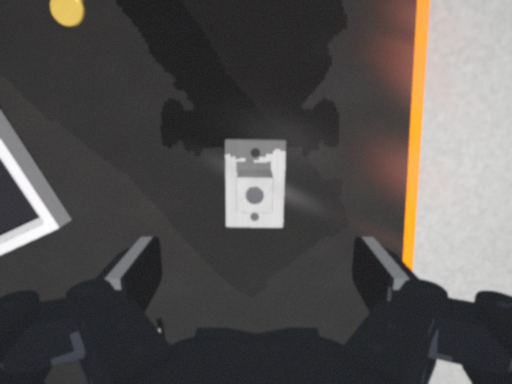

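The plate is square to the tool, centred at (255,183). I'll grip its housing and lift.

>>> drive_tool --turn '[[0,0,0],[0,0,0],[0,0,0],[0,0,0],[0,0,0],[0,0,0],[0,0,0],[0,0,0],[0,0,0],[0,0,0],[0,0,0],[0,0,0],[0,0,0],[0,0,0],[0,0,0],[0,0,0]]' --xyz '[[0,-0.01,0.25],[0,-0.01,0.45],[0,-0.01,0.57],[0,-0.01,0.57],[0,-0.01,0.57],[0,-0.01,0.57],[0,-0.01,0.57],[0,-0.01,0.57],[0,-0.01,0.57],[0,-0.01,0.57],[0,-0.01,0.57],[0,-0.01,0.57],[0,-0.01,0.3],[0,-0.01,0],[0,-0.01,0],[0,-0.01,0]]' --fingers '[1,1,1,1,0,0,0,0,0,0,0,0,0,0,0,0]'

```text
t: 5.2
tcp_pos: [0.4963, 0.3687, 0.0997]
eef_rot: [0.103, 3.138, 0.002]
ft_force: [0.7, -0.8, -0.1]
finger_gap: 0.0003
grip_force: 0.0
```

```bash
python3 look.py w3.png plate_mid
```

```text
[0.4956 0.3682 0.0984] [[-0.9978360939215027, 0.06575050582567096, 2.5517565717193105e-05], [0.0657505067994836, 0.9978360934053647, 3.9409783582865845e-05], [-2.2871134883404984e-05, 4.10022973908132e-05, -0.9999999988978612]] 5.25
tip plate_mid 0.72 [257. 189.] [0.4984 0.3692 0.019 ]
reg plate_mid 0.81 ((255.75567626953125, 180.99456787109375), (59.36312484741211, 87.22290802001953), 1.2730300426483154)
   z0.008 [0.5313 0.3391 0.008 ]
   z0.008 [0.4559 0.3476 0.008 ]
   z0.008 [0.4602 0.3957 0.008 ]
   z0.008 [0.536  0.3909 0.008 ]
```

View pics/w3.png

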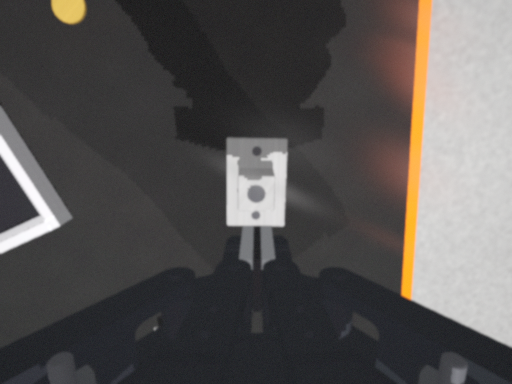

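```bash
python3 - <<'E'
from h import *
np.set_printoptions(precision=4,suppress=True)
p=shot("wrist"); T=pose()
print(p["tool_from_camera"],p["camera_matrix"],grip_point_offset if not callable(grip_point_offset) else grip_point_offset())
for z in(0,-.019,.08): print(z,proj(p,(T@[0,0,z,1])[:3]))
s=shot("scene"); 
for z in (0,.08):print(proj(s,(T@[0,0,z,1])[:3]))
im=s["image"][100:220,300:460]; cv2.imwrite("pics/s2.png",cv2.resize(im[:,:,::-1],(800,600),interpolation=2))
E
```

```text
[[ 0.0001  0.9659  0.259   0.0653]
 [ 1.      0.0002 -0.001  -0.0001]
 [-0.001   0.259  -0.9659 -0.1702]
 [ 0.      0.      0.      1.    ]] [[318.9932   0.     256.6474]
 [  0.     318.9932 188.8006]
 [  0.       0.       1.    ]] 0.0187
0 [256.4882 222.2528]
-0.019 [256.5094 235.6506]
0.08 [256.4318 186.6978]
[359.6248 140.9361]
[353.5786 161.5844]
```

View pics/s2.png

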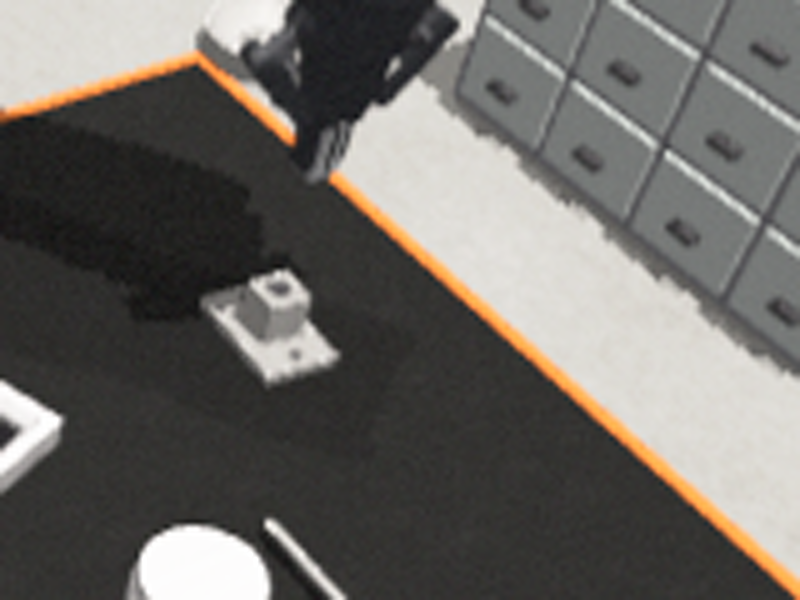

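The scene crop shows the plate unmoved and the fingers above it. The fingers close slowly, about 70 mm/s, so the lift began before they gripped. I'll retry and check the grip before lifting.

>>> drive_tool --turn '[[0,0,0],[0,0,0],[0,0,0],[0,0,0],[0,0,0],[0,0,0],[0,0,0],[0,0,0],[0,0,0],[0,0,0],[0,0,0],[0,0,0],[0,0,0],[0,0,0],[0,0,0],[0,0,0],[0,0,0],[0,0,0]]' --xyz '[[0,0,0],[0,0,0],[0,0,0],[0,0,0],[0,0,0],[0,0,0],[0,0,0.2],[0,0,0.4],[0,0,0.56],[0,0,0.56],[0,0,0.56],[0,0,0.56],[0,0,0.56],[0,0,0.56],[0,0,0.56],[0,0,0.56],[0,0,0.56],[0,0,0.56]]' --fingers '[0.7,0.7,0.7,0.7,0.7,0.7,0.7,0.7,0.7,0.7,0.7,0,0,0,0,0,0,0]'

```text
t: 7.25
tcp_pos: [0.4956, 0.3682, 0.0146]
eef_rot: [-0.103, -3.14, 0.0]
ft_force: [0.4, -0.0, -0.4]
finger_gap: 0.0001
grip_force: 0.0
```

```bash
python3 - <<'E'
from h import *
T=pose()
out=[]
for n,c in(("wrist",(110,240,190,320)),("side",(110,170,160,270)),("scene",(100,180,300,410))):
    s=shot(n); print(n,proj(s,T[:3,3]),proj(s,(T@[0,0,-.06,1])[:3]))
    im=s["image"][c[0]:c[1],c[2]:c[3],::-1]; out.append(cv2.resize(im,(int(im.shape[1]*290/im.shape[0]),290),interpolation=2))
    if n!="scene": out[-1]=out[-1]
a=cv2.hconcat(out[:2]); b=out[2]
w=max(a.shape[1],b.shape[1]); pad=lambda i:cv2.copyMakeBorder(i,0,0,0,w-i.shape[1],0)
o=cv2.vconcat([pad(a),pad(b)]); print([x.shape for x in out]); cv2.imwrite("pics/m3.png",o)
E
```

```text
wrist [256.50162429 222.30387233] [256.58890623 278.21882858]
side [210.25984978 152.48493223] [208.84338199 135.60307279]
scene [353.67624005 162.36326284] [358.10577377 147.13546208]
[(290, 290, 3), (290, 531, 3), (290, 398, 3)]
```

View pics/m3.png

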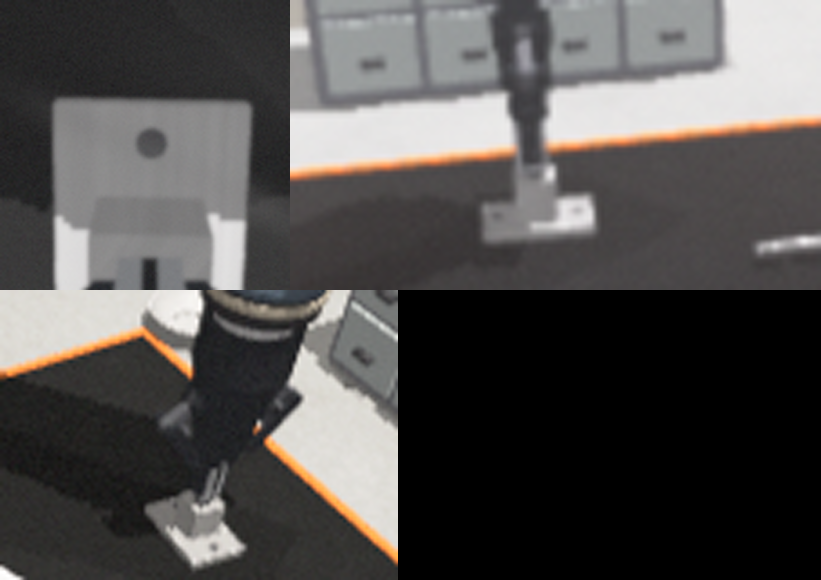

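```bash
python3 - <<'E'
from h import *
T=pose(); A=np.zeros((3,3)); b=np.zeros(3); ps=[]
for n,uv in(("wrist",(257,225.5)),("side",(210.3,144.2)),("scene",(358,158))):
    s=shot(n); ps.append((s,uv)); o,d=ray(s,uv); d/=np.linalg.norm(d); P=np.eye(3)-np.outer(d,d); A+=P;b+=P@o
X=np.linalg.solve(A,b); print(X,T[:3,3],[proj(s,X)-uv for s,uv in ps])
# housing top triangulation from nets
A*=0;b*=0
for s,uv in ps:
    r=tip_of(s,"plate_mid")
    if r: 
        uv=px(s,r[0]["centre"]); o,d=ray(s,uv); d/=np.linalg.norm(d);P=np.eye(3)-np.outer(d,d);A+=P;b+=P@o; print(r[0]["p"],uv,atz(s,uv,.019))
print(np.linalg.solve(A,b)); print(observe())
E
```

```text
[0.49663172 0.37260784 0.03673865] [0.49559517 0.36821964 0.0145649 ] [array([ 8.383901  , 14.11599646]), array([-0.41026459,  1.61454491]), array([-1.34828424, -1.33481623])]
0.85 [254.6176 228.7872] [0.49766365 0.3670299  0.019     ]
0.58 [212.224  149.6064] [0.50403579 0.38005334 0.019     ]
0.61 [356.9152 161.3952] [0.49991031 0.37597329 0.019     ]
[0.50104933 0.3698655  0.02240628]
{'t': 7.7, 'joints': array([ 6.38993632e-01,  5.47028056e-01, -3.58274503e-02,  9.87939109e-01,
        1.71575570e-05,  7.04817624e-01]), 'qd': array([-2.44678669e-03, -5.06553418e-04,  1.13750681e-05,  9.99976508e-04,
       -5.05456696e-04, -5.44813657e-04]), 'effort': array([-2.35043779e-03, -9.36113620e+01,  4.47256923e+01,  2.15557753e-03,
       -2.69130251e-04, -2.06111019e-05]), 'tcp_pos': array([0.49562541, 0.36824748, 0.01460581]), 'eef_rot': array([-1.03377112e-01, -3.13988199e+00, -2.27668312e-05]), 'ft_force': array([0.24634638, 0.20627653, 0.2339921 ]), 'torque': array([-0.03121183,  0.04986263,  0.00582538]), 'grip_force': 0.0, 'finger_gap': -0.0004905081575829557}
```

The side and scene views put the shut fingertips at about z = 0.037, on top of the housing, so they really end about 22 mm short of the reported TCP. I'll open, go lower carefully and close again.

>>> drive_tool --turn '[[0,0,0],[0,0,0],[0,0,0],[0,0,0],[0,0,0],[0,0,0],[0,0,0],[0,0,0],[0,0,0]]' --xyz '[[0,0,0],[0,0,0],[0,0,0],[0,0,0],[0,0,0],[0,0,0],[0,0,0.03],[0,0,0.05],[0,0,0.05]]' --fingers '[0.6,0.6,0.6,0.6,0.6,0.6,0.6,0.6,0.6]'

```text
t: 8.6
tcp_pos: [0.4953, 0.3679, 0.0064]
eef_rot: [-0.103, -3.139, 0.001]
ft_force: [-0.4, 0.3, 0.2]
finger_gap: 0.0513
grip_force: 0.0
```

>>> drive_tool --turn '[[0,0,0],[0,0,0],[0,0,0]]' --xyz '[[0,0,0.04],[0,0,0.07],[0,0,0.07]]' --fingers '[0.6,0.6,0.6]'

```text
t: 8.9
tcp_pos: [0.4952, 0.3679, -0.0043]
eef_rot: [-0.103, -3.139, 0.001]
ft_force: [-0.3, -0.6, 0.2]
finger_gap: 0.0511
grip_force: 0.0
```

There's no contact at z = -0.004, which confirms the bias. Closing.

>>> drive_tool --turn '[[0,0,0],[0,0,0],[0,0,0],[0,0,0],[0,0,0],[0,0,0]]' --xyz '[[0,0,0],[0,0,0],[0,0,0],[0,0,0],[0,0,0],[0,0,0]]' --fingers '[0,0,0,0,0,0]'

```text
t: 9.5
tcp_pos: [0.4959, 0.3684, -0.003]
eef_rot: [0.103, 3.139, 0.001]
ft_force: [-1.2, -0.9, 5.7]
finger_gap: 0.0266
grip_force: 59.9
```

It's gripped (gap 26.6 mm, 60 N). I'll lift and carry it beside the jig, then look.

>>> drive_tool --turn '[[0,0,0],[0,0,0],[0,0,0],[0,0,0],[0,0,0],[0,0,0],[0,0,0]]' --xyz '[[0,0,-0.2],[0,0,-0.5],[-0.1,-0.3,-0.8],[-0.2,-0.6,-0.8],[-0.3,-0.8,-0.8],[-0.4,-1,-0.8],[-0.46,-1,-0.8]]' --fingers '[0,0,0,0,0,0,0]'

```text
t: 10.2
tcp_pos: [0.5553, 0.2104, 0.1168]
eef_rot: [-0.109, -3.14, 0.001]
ft_force: [1.0, 0.7, -1.4]
finger_gap: 0.0263
grip_force: 59.8
```

>>> drive_tool --turn '[[0,0,0],[0,0,0],[0,0,0],[0,0,0]]' --xyz '[[0,-0.25,0],[0,-0.43,0],[0,-0.43,0],[0,-0.43,0]]' --fingers '[0,0,0,0]'

```text
t: 10.6
tcp_pos: [0.5503, 0.1497, 0.1165]
eef_rot: [-0.105, -3.14, -0.0]
ft_force: [0.9, 0.6, -1.6]
finger_gap: 0.0265
grip_force: 60.0
```

```bash
python3 look.py w4.png jig_pocket plate_mid; python3 -c "
from plant import observe;s=observe();print(s['finger_gap'],s['grip_force'],s['ft_force'])"
```

```text
[0.5504 0.1503 0.1165] [[-0.9978416255813449, 0.06566633905634385, -0.00014890304144949453], [0.06566629421685342, 0.9978415979897375, 0.0002883142596731355], [0.00016751419075597065, 0.00027791405862091675, -0.9999999473513843]] 10.65
tip jig_pocket 0.55 [250.  99.] [0.4814 0.1489 0.008 ]
reg jig_pocket 0.79 ((244.1796417236328, 96.81320190429688), (138.4775848388672, 103.66879272460938), 66.50143432617188)
   z0.008 [0.4418 0.0858 0.008 ]
   z0.008 [0.4167 0.1647 0.008 ]
   z0.008 [0.5192 0.2065 0.008 ]
   z0.008 [0.5505 0.1207 0.008 ]
tip plate_mid 0.63 [256. 240.] [0.6048 0.1456 0.019 ]
reg plate_mid 0.81 ((256.1287841796875, 226.2880096435547), (97.75225830078125, 134.22857666015625), 1.023030161857605)
   z0.008 [0.6624 0.0922 0.008 ]
   z0.008 [0.5291 0.1087 0.008 ]
   z0.008 [0.5364 0.1947 0.008 ]
   z0.008 [0.6709 0.1887 0.008 ]
reg plate_mid 0.18 ((32.0, 10.5), (21.0, 46.0), 90.0)
   z0.008 [ 0.3946 -0.0334  0.008 ]
   z0.008 [0.397  0.0024 0.008 ]
   z0.008 [ 0.4117 -0.001   0.008 ]
   z0.008 [ 0.4093 -0.0373  0.008 ]
0.026262074340391597 60.00962018966675 [-0.31308236 -0.77105955 -2.56871864]
```

View pics/w4.png

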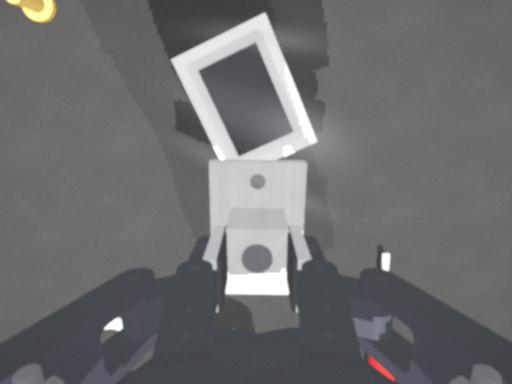

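The jig pocket's dark floor lies about (199,72)–(296,140), turned relative to the held plate at (257,228). I'll measure the floor quad and the plate's edge.

```bash
python3 - <<'E'
from h import *
np.set_printoptions(precision=4,suppress=True)
T=pose(); p=shot("wrist"); g=cv2.cvtColor(p["image"],cv2.COLOR_RGB2GRAY)
print(g[95,180:320:4])
_,b=cv2.threshold(g,140,255,cv2.THRESH_BINARY_INV)
n,l,st,c=cv2.connectedComponentsWithStats(b,connectivity=4); k=l[100,247]; print(st[k])
m=(l==k).astype(np.uint8); m=cv2.morphologyEx(m,cv2.MORPH_OPEN,np.ones((5,5)))
cn=max(cv2.findContours(m,0,1)[0],key=cv2.contourArea)
q=cv2.approxPolyDP(cn,6,True)[:,0]; r=cv2.minAreaRect(cn); q=cv2.boxPoints(r); print(r)
W=np.array([atz(p,x,.008) for x in q]); print(W,W.mean(0)); 
for i in range(4):
    e=W[(i+1)%4]-W[i]; print(np.linalg.norm(e),np.degrees(np.arctan2(e[1],e[0])))
# plate: expected top corners given TCP
for zz in(-.011,-.003):
  for dx in(.038,-.038):
    for dy in(-.025,.025): print(zz,dx,dy,proj(p,(T@[dx,dy,zz,1])[:3]))
print(g[161-8:161+8,230],g[180,200:216],g[180,298:314])
E
```

```text
[108 108 209 229 229 220 216 189  99  99  96  98  95  96  92  95  96  93
  92  90  92  91  92  90 132 215 219 234 255 255  92  84  84  82  90]
[ 198   44   93  112 5788]
((245.99151611328125, 99.35694122314453), (94.9527359008789, 62.91151428222656), 64.79887390136719)
[[0.4554 0.1079 0.008 ]
 [0.4382 0.156  0.008 ]
 [0.5085 0.1862 0.008 ]
 [0.5285 0.1354 0.008 ]] [0.4826 0.1464 0.008 ]
0.05104988692183754 109.7472809237904
0.07654254196581879 23.238245048753317
0.05456406244206745 -68.51125766072883
0.07806748302545352 -159.39268103670443
-0.011 0.038 -0.025 [206.9261 159.4298]
-0.011 0.038 0.025 [306.0836 159.4222]
-0.011 -0.038 -0.025 [212.3344 292.3583]
-0.011 -0.038 0.025 [300.6824 292.3148]
-0.003 0.038 -0.025 [209.1903 156.8557]
-0.003 0.038 0.025 [303.8027 156.8492]
-0.003 -0.038 -0.025 [214.1399 284.5965]
-0.003 -0.038 0.025 [298.8616 284.5569]
[223 223 223 222 221 218 206 195 192 197 202 204 204 203 204 203] [102 101 103 101 100 101 100 106 133 171 196 205 205 206 206 206] [208 206 205 206 205 206 202 191 158 121 106 104 104 104 103 104]
```

>>> drive_tool --turn '[[0,0,-0.02],[0,0,-0.04],[0,0,-0.06],[0,0,-0.07],[0,0,-0.07],[0,0,-0.07]]' --xyz '[[0.01,0.07,0.1],[0.02,0.14,0.2],[0.02,0.14,0.2],[0.02,0.14,0.2],[0.02,0.14,0.2],[0.02,0.14,0.2]]' --fingers '[0,0,0,0,0,0]'

```text
t: 11.5
tcp_pos: [0.5488, 0.1711, 0.0866]
eef_rot: [-0.581, 3.087, 0.0]
ft_force: [-0.4, 0.1, -2.3]
finger_gap: 0.0263
grip_force: 60.1
```

```bash
cat > jig.py <<'E'
from h import *
np.set_printoptions(precision=4,suppress=True)
T=pose(); p=shot("wrist"); save(p,"w5.png"); g=cv2.cvtColor(p["image"],cv2.COLOR_RGB2GRAY)
m=regions_of(p,"jig_pocket")[0]; print(m["p"],m["extent"])
c=proj(p,np.array([.4826,.1464,.008])); print(c,T[:3,3])
_,b=cv2.threshold(g,145,255,cv2.THRESH_BINARY_INV)
n,l,st,_=cv2.connectedComponentsWithStats(b,connectivity=4); k=l[int(c[1]),int(c[0])]; print(st[k])
m=cv2.morphologyEx((l==k).astype(np.uint8),cv2.MORPH_OPEN,np.ones((5,5)))
cn=max(cv2.findContours(m,0,1)[0],key=cv2.contourArea)[:,0]
W=np.array([atz(p,x,.008)[:2] for x in cn],np.float32)
r=cv2.minAreaRect(W); print("floor rect",r)
# tool-frame line fits of the sides
t=(np.c_[W,np.full(len(W),.008),np.ones(len(W))]@np.linalg.inv(T).T)[:,:2]
lo,hi=np.percentile(t,2,0),np.percentile(t,98,0); ce=(lo+hi)/2; print("tool lo/hi/centre",lo,hi,ce)
for ax in(0,1):
    for s,e in((1,hi),(-1,lo)):
        k=(abs(t[:,ax]-e[ax])<.006)&(abs(t[:,1-ax]-ce[1-ax])<.7*(hi-lo)[1-ax]/2)
        f=np.polyfit(t[k,1-ax],t[k,ax],1); print(ax,s,"pos",np.polyval(f,ce[1-ax]),"slope",f[0],k.sum())
E
python3 jig.py
```

```text
0.74 [0.3916, 0.0326, 0.6227, 0.4315]
[257.9215  95.926 ] [0.5488 0.1711 0.0866]
[ 222   40   72  109 7407]
floor rect ((0.483306884765625, 0.14589834213256836), (0.0773937851190567, 0.05184675008058548), 20.596965789794922)
tool lo/hi/centre [ 0.0316 -0.0259] [0.1085 0.0264] [0.07   0.0003]
0 1 pos 0.10849195543870531 slope 0.0003573498457337 51
0 -1 pos 0.031726078143139456 slope -0.02150741151559409 47
1 1 pos 0.025855893622890876 slope 0.012983261441017342 75
1 -1 pos -0.024627903992465495 slope 0.0010819420524322619 75
```

View pics/w5.png

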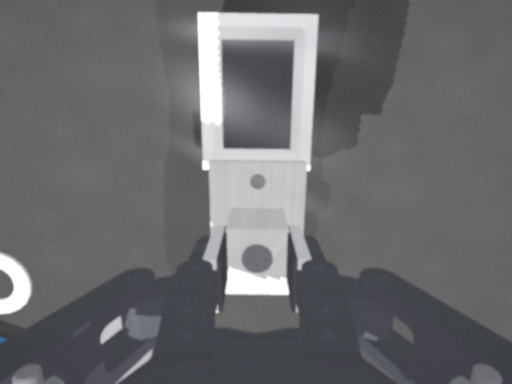

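The pocket is now square to the tool and its centre is 70 mm ahead along tool x. I'll place the plate.

>>> drive_tool --turn '[[0,0,0],[0,0,0],[0,0,0],[0,0,0],[0,0,0],[0,0,0],[0,0,0],[0,0,0],[0,0,0],[0,0,0]]' --xyz '[[0.25,0,0],[0.47,0,0],[0.473,0,0.1],[0.473,0,0.25],[0.473,0,0.35],[0.473,0,0.42],[0.473,0,0.47],[0.473,0,0.51],[0.473,0,0.53],[0.473,0,0.54]]' --fingers '[0,0,0,0,0,0,0,0,0,0]'

```text
t: 12.6
tcp_pos: [0.4829, 0.145, 0.0056]
eef_rot: [-0.584, 3.087, -0.0]
ft_force: [0.1, 1.3, -1.7]
finger_gap: 0.0266
grip_force: 60.0
```

>>> drive_tool --turn '[[0,0,0],[0,0,0],[0,0,0]]' --xyz '[[0,0,0.006],[0,0,0.01],[0,0,0.01]]' --fingers '[0,0,0]'

```text
t: 12.9
tcp_pos: [0.483, 0.145, 0.005]
eef_rot: [-0.584, 3.086, 0.0]
ft_force: [-4.4, -0.7, 10.0]
finger_gap: 0.0265
grip_force: 61.4
```

Seating contact is 10 N. I'll release and back off upwards.

>>> drive_tool --turn '[[0,0,0],[0,0,0],[0,0,0],[0,0,0],[0,0,0],[0,0,0],[0,0,0],[0,0,0],[0,0,0]]' --xyz '[[0,0,0],[0,0,0],[0,0,0],[0,0,0],[0,0,-0.1],[0,0,-0.3],[0,0,-0.6],[-0.3,0,-0.8],[-0.3,0,-0.8]]' --fingers '[0.6,0.6,0.6,0.6,0.6,0.6,0.6,0.8,0.8]'

```text
t: 13.8
tcp_pos: [0.5301, 0.1633, 0.1285]
eef_rot: [-0.583, 3.078, 0.002]
ft_force: [0.1, -0.8, -0.3]
finger_gap: 0.0686
grip_force: 0.0
```

```bash
python3 - <<'E'
from h import *
np.set_printoptions(precision=4,suppress=True)
T=pose(); p=shot("wrist"); s=shot("scene")
print(T[:3,3]); 
for q in(p,s):
    r=tip_of(q,"plate_mid"); print([(d["p"],atz(q,px(q,d["centre"]),.027)) for d in r[:2]])
a=cv2.resize(p["image"][60:210,180:330,::-1],(400,400),interpolation=2); c=proj(s,np.array([.483,.145,.02])).astype(int)
b=cv2.resize(s["image"][c[1]-35:c[1]+35,c[0]-35:c[0]+35,::-1],(400,400),interpolation=2)
cv2.imwrite("pics/m6.png",cv2.hconcat([a,b]))
E
```

```text
[0.5301 0.1633 0.1285]
[(0.78, array([0.4838, 0.1453, 0.027 ]))]
[(0.83, array([0.4949, 0.1506, 0.027 ]))]
```

View pics/m6.png

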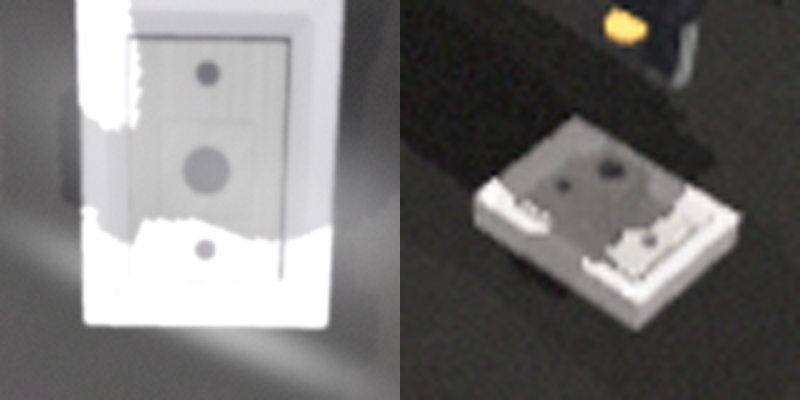

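The plate is fully home: both views show even gaps and it lies flush below the rim. Next I'll go to the left knob, raising slightly.

>>> drive_tool --turn '[[0,0,0],[0,0,0],[0,0,0],[0,0,0],[0,0,0]]' --xyz '[[0.1,-0.25,-0.1],[0.3,-0.5,-0.15],[0.5,-0.75,-0.15],[0.6,-1,-0.15],[0.67,-1,-0.15]]' --fingers '[0.8,0.8,0.8,0.8,0.8]'

```text
t: 14.5
tcp_pos: [0.4842, -0.0185, 0.1455]
eef_rot: [0.578, -3.086, 0.001]
ft_force: [-0.0, -0.0, 0.4]
finger_gap: 0.0684
grip_force: 0.0
```

>>> drive_tool --turn '[[0,0,0],[0,0,0],[0,0,0],[0,0,0],[0,0,0],[0,0,0]]' --xyz '[[0.2,-0.25,0],[0.35,-0.5,0],[0.5,-0.75,0],[0.67,-1,0],[0.67,-1,0],[0.67,-1,0]]' --fingers '[0.8,0.8,0.8,0.8,0.8,0.8]'

```text
t: 15.1
tcp_pos: [0.4457, -0.1913, 0.1456]
eef_rot: [0.581, -3.086, -0.002]
ft_force: [0.4, 0.8, -0.5]
finger_gap: 0.0681
grip_force: 0.0
```

```bash
cat > kn.py <<'E'
from h import *
import sys
np.set_printoptions(precision=4,suppress=True)
T=pose(); p=shot("wrist"); save(p,sys.argv[1]); print(T[:3,3],np.degrees(np.arctan2(-T[1,0],-T[0,0])),observe()["t"])
for t in("knob_left_mid","knob_right_mid"):
    for d in tip_of(p,t)[:4]: print(t,round(d["p"],2),px(p,d["centre"]).round(),atz(p,px(p,d["centre"]),.038))
for d in tip_of(p,"tray")[:1]+[]: print("tray",d["p"],atz(p,px(p,d["centre"]),0))
g=p["image"].astype(int)
hsv=cv2.cvtColor(p["image"],cv2.COLOR_RGB2HSV)
for d in regions_of(p,"knob_left_mid")[:4]:
    m=d["pixels"]; c=max(cv2.findContours(m.astype(np.uint8),0,2)[0],key=cv2.contourArea)
    (x,y),r=cv2.minEnclosingCircle(c); print("reg",round(d["p"],2),x,y,r,"rgb",g[m].mean(0).round(),"flange@.011",atz(p,(x,y),.011))
tr=regions_of(p,"tray")
if tr:
    c=max(cv2.findContours(tr[0]["pixels"].astype(np.uint8),0,2)[0],key=cv2.contourArea)[:,0]
    print("tray rect",cv2.minAreaRect(np.array([atz(p,x,.022)[:2] for x in c],np.float32)))
E
python3 kn.py w7.png
```

```text
[ 0.4457 -0.1913  0.1456] 21.309989089685835 15.15
knob_left_mid 0.6 [282.  29.] [ 0.3243 -0.2169  0.038 ]
knob_right_mid 0.77 [ 97. 187.] [ 0.5046 -0.3217  0.038 ]
knob_right_mid 0.58 [ 15. 278.] [ 0.6227 -0.3739  0.038 ]
tray 0.81 [ 0.4727 -0.2735  0.    ]
reg 0.86 286.0 31.5859375 41.5533332824707 rgb [192.  75.  59.] flange@.011 [ 0.3189 -0.2128  0.011 ]
reg 0.69 228.46435546875 175.12477111816406 36.71131896972656 rgb [212. 208. 199.] flange@.011 [ 0.4578 -0.2157  0.011 ]
tray rect ((0.47152695059776306, -0.2735072672367096), (0.1273239254951477, 0.24004676938056946), 13.895564079284668)
```

```bash
cat > dot.py <<'E'
from h import *
import sys
np.set_printoptions(precision=4,suppress=True)
def dots(p):
    h=cv2.cvtColor(p["image"],cv2.COLOR_RGB2HSV); m=cv2.inRange(h,(16,60,120),(34,255,255))
    n,l,st,c=cv2.connectedComponentsWithStats(m)
    return [(st[i,4],c[i]) for i in range(1,n) if st[i,4]>8]
if __name__=="__main__":
    z=float(sys.argv[1]); T=pose(); p=shot("wrist"); Ti=np.linalg.inv(T)
    s=observe(); print(T[:3,3],s["t"],s["ft_force"],s["finger_gap"],s["grip_force"])
    for a,c in dots(p):
        W=atz(p,c,z); print(a,c,W,"tool",(Ti@np.r_[W,1])[:2])
    for t in("knob_left_mid","knob_right_mid"):
        for d in look_for(p,t)[:3]:
            e=np.array(d["extent"])*[512,384,512,384]; print(t,round(d["p"],2),e.round())
E
python3 dot.py .071
```

```text
[ 0.4472 -0.1903  0.1465] 15.45 [ 0.2101 -0.6631  0.1295] 0.06828202098259165 0.0
549 [489.0546  10.1038] [ 0.2691 -0.087   0.071 ] tool [0.1278 0.1614]
546 [286.8681  15.9396] [ 0.3241 -0.2162  0.071 ] tool [0.124  0.0211]
374 [224.484  181.9679] [ 0.4518 -0.2158  0.071 ] tool [ 0.005  -0.0254]
771 [440.4397 190.9663] [ 0.3955 -0.0526  0.071 ] tool [-0.0024  0.1471]
368 [ 73.3804 193.7636] [ 0.5053 -0.3249  0.071 ] tool [-0.0046 -0.1465]
knob_left_mid 0.73 [196. 136. 260. 210.]
knob_left_mid 0.7 [247.   0. 316.  72.]
knob_right_mid 0.75 [ 49. 147. 137. 223.]
knob_right_mid 0.65 [  0. 234.  62. 317.]
```

View pics/w7.png

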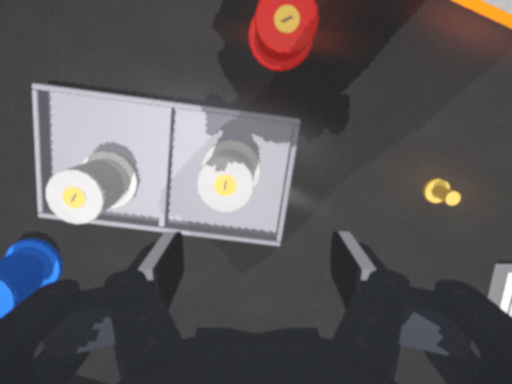

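The picture shows the left knob's top dot at (225,182), the right's at (73,194), and red and blue outside the tray. I'll descend on the left knob.

>>> drive_tool --turn '[[0,0,0],[0,0,0],[0,0,0],[0,0,0],[0,0,0],[0,0,0],[0,0,0]]' --xyz '[[0.033,-0.17,0],[0.033,-0.17,0.2],[0.033,-0.17,0.5],[0.033,-0.17,0.7],[0.033,-0.17,0.85],[0.033,-0.17,0.94],[0.033,-0.17,0.94]]' --fingers '[0.8,0.8,0.8,0.8,0.8,0.8,0.8]'

```text
t: 16.25
tcp_pos: [0.4506, -0.2161, 0.004]
eef_rot: [0.584, -3.084, -0.003]
ft_force: [0.8, -0.0, 0.3]
finger_gap: 0.0681
grip_force: 0.0
```

>>> drive_tool --turn '[[0,0,0],[0,0,0],[0,0,0],[0,0,0],[0,0,0],[0,0,0]]' --xyz '[[0,0,0],[0,0,0],[0,0,0],[0,0,0],[0,0,0],[0,0,0]]' --fingers '[0,0,0,0,0,0]'

```text
t: 16.85
tcp_pos: [0.4524, -0.2169, 0.0068]
eef_rot: [-0.584, 3.085, -0.001]
ft_force: [-1.9, 2.8, 7.4]
finger_gap: 0.0449
grip_force: 61.7
```

Gripped. I'll lift it straight up 75 mm and weigh it.

>>> drive_tool --turn '[[0,0,0],[0,0,0],[0,0,0],[0,0,0],[0,0,0],[0,0,0],[0,0,0],[0,0,0],[0,0,0]]' --xyz '[[0,0,-0.05],[0,0,-0.2],[0,0,-0.4],[0,0,-0.5],[0,0,-0.5],[0,0,-0.5],[0,0,-0.5],[0,0,-0.5],[0,0,-0.5]]' --fingers '[0,0,0,0,0,0,0,0,0]'

```text
t: 17.75
tcp_pos: [0.4514, -0.2167, 0.0799]
eef_rot: [0.584, -3.086, -0.001]
ft_force: [0.3, -0.9, -5.1]
finger_gap: 0.0449
grip_force: 62.9
```

```bash
cat > weigh.py <<'E'
from h import *
np.set_printoptions(precision=3,suppress=True)
f=[];
for i in range(14):
    snapshot("side"); s=observe(); f.append(np.r_[s["ft_force"],s["effort"][1:3]])
f=np.array(f); print(f.mean(0),f.std(0),s["tcp_pos"],s["finger_gap"],s["grip_force"],s["t"])
E
python3 weigh.py; python3 dot.py .146
```

```text
[  0.097   0.063  -5.613 -73.488  47.42 ] [0.414 0.358 0.371 0.042 0.054] [ 0.452 -0.217  0.081] 0.044620464825490036 62.902935929596424 18.45
[ 0.4518 -0.2169  0.0806] 18.5 [-0.3332 -0.825  -5.5943] 0.044943909464482366 62.904219534248114
321 [348.1464   5.0312] [ 0.3551 -0.226   0.146 ] tool [0.0933 0.0269]
456 [503.6447 216.2149] [ 0.3949 -0.1468  0.146 ] tool [0.0273 0.086 ]
625 [ 58.1264 232.648 ] [ 0.4576 -0.29    0.146 ] tool [ 0.0213 -0.0702]
1604 [256.563  284.3759] [ 0.4513 -0.2173  0.146 ] tool [ 0.0006 -0.0001]
knob_left_mid 0.69 [199. 170. 316. 334.]
knob_left_mid 0.61 [283.   0. 391.  68.]
knob_right_mid 0.82 [  0. 272.  49. 336.]
knob_right_mid 0.81 [ 22. 165. 143. 267.]
```

The left knob weighs 5.6 N (0.57 kg), already near the maximum. I'll put it back where it stood.

>>> drive_tool --turn '[[0,0,0],[0,0,0],[0,0,0],[0,0,0],[0,0,0],[0,0,0],[0,0,0]]' --xyz '[[0,0,0.2],[0,0,0.38],[0,0,0.45],[0,0,0.48],[0,0,0.495],[0,0,0.498],[0,0,0.498]]' --fingers '[0,0,0,0,0,0,0]'

```text
t: 19.3
tcp_pos: [0.4525, -0.2172, 0.0068]
eef_rot: [-0.584, 3.086, -0.001]
ft_force: [-2.5, 1.8, 0.6]
finger_gap: 0.0447
grip_force: 64.4
```

It's on the floor, so I'll release, rise, and check both knobs.

>>> drive_tool --turn '[[0,0,0],[0,0,0],[0,0,0],[0,0,0],[0,0,0],[0,0,0],[0,0,0],[0,0,0],[0,0,0],[0,0,0],[0,0,0],[0,0,0]]' --xyz '[[0,0,0],[0,0,0],[0,0,0],[0,0,0],[0,0,0],[0,0,-0.1],[0,0,-0.3],[0,0,-0.6],[0,-0.2,-0.94],[0,-0.35,-0.94],[0,-0.35,-0.94],[0,-0.35,-0.94]]' --fingers '[0.8,0.8,0.8,0.8,0.8,0.8,0.8,0.8,0.8,0.8,0.8,0.8]'

```text
t: 20.5
tcp_pos: [0.4709, -0.2659, 0.1466]
eef_rot: [0.583, -3.087, -0.001]
ft_force: [-0.2, 0.3, -0.7]
finger_gap: 0.0681
grip_force: 0.0
```

```bash
python3 dot.py .071; python3 kn.py w8.png | grep -v reg
```

```text
[ 0.4709 -0.2659  0.1466] 20.55 [-0.0434 -0.3549 -0.0934] 0.06815108214501418 0.0
2969 [ 50.8238 145.611 ] [ 0.497  -0.4255  0.071 ] tool [ 0.0338 -0.1581]
484 [396.5579  24.5248] [ 0.3245 -0.2177  0.071 ] tool [0.1187 0.0982]
380 [322.0211 188.9447] [ 0.4525 -0.2169  0.071 ] tool [-0.0008  0.0523]
246 [506.0691 194.5285] [ 0.4028 -0.0773  0.071 ] tool [-0.0055  0.2004]
372 [172.5753 200.8226] [ 0.5054 -0.325   0.071 ] tool [-0.0106 -0.0676]
knob_left_mid 0.93 [333.   1. 428.  77.]
knob_left_mid 0.89 [283. 142. 349. 216.]
knob_left_mid 0.28 [499. 180. 510. 202.]
knob_right_mid 0.92 [ 66. 239. 134. 291.]
knob_right_mid 0.67 [146. 154. 219. 227.]
[ 0.4704 -0.265   0.1462] 21.451022777102306 20.7
knob_left_mid 0.89 [313. 179.] [ 0.4517 -0.2174  0.038 ]
knob_left_mid 0.77 [375.  31.] [ 0.3233 -0.2208  0.038 ]
knob_right_mid 0.94 [ 91. 282.] [ 0.6257 -0.3782  0.038 ]
knob_right_mid 0.68 [183. 189.] [ 0.5035 -0.323   0.038 ]
tray 0.96 [ 0.4756 -0.2741  0.    ]
```

The left knob stands upright in place. Now the right knob.

>>> drive_tool --turn '[[0,0,0],[0,0,0],[0,0,0],[0,0,0],[0,0,0],[0,0,0],[0,0,0],[0,0,0]]' --xyz '[[-0.04,-0.25,0],[-0.07,-0.45,0],[-0.07,-0.45,0.2],[-0.07,-0.45,0.5],[-0.07,-0.45,0.7],[-0.07,-0.45,0.85],[-0.07,-0.45,0.94],[-0.07,-0.45,0.94]]' --fingers '[0.8,0.8,0.8,0.8,0.8,0.8,0.8,0.8]'

```text
t: 21.75
tcp_pos: [0.5045, -0.3241, 0.0044]
eef_rot: [0.584, -3.085, -0.003]
ft_force: [-0.5, -0.3, -0.4]
finger_gap: 0.0684
grip_force: 0.0
```

>>> drive_tool --turn '[[0,0,0],[0,0,0],[0,0,0],[0,0,0],[0,0,0],[0,0,0]]' --xyz '[[0,0,0],[0,0,0],[0,0,0],[0,0,0],[0,0,0],[0,0,0]]' --fingers '[0,0,0,0,0,0]'

```text
t: 22.35
tcp_pos: [0.5063, -0.3252, 0.0077]
eef_rot: [-0.584, 3.085, -0.002]
ft_force: [-1.0, 1.7, 5.4]
finger_gap: 0.0449
grip_force: 61.5
```

>>> drive_tool --turn '[[0,0,0],[0,0,0],[0,0,0],[0,0,0],[0,0,0],[0,0,0],[0,0,0],[0,0,0],[0,0,0]]' --xyz '[[0,0,-0.05],[0,0,-0.2],[0,0,-0.4],[0,0,-0.5],[0,0,-0.5],[0,0,-0.5],[0,0,-0.5],[0,0,-0.5],[0,0,-0.5]]' --fingers '[0,0,0,0,0,0,0,0,0]'

```text
t: 23.25
tcp_pos: [0.5051, -0.3245, 0.0802]
eef_rot: [0.584, -3.086, -0.001]
ft_force: [-0.3, -0.2, -2.5]
finger_gap: 0.045
grip_force: 62.0
```

```bash
python3 weigh.py; python3 dot.py .146 | head -6
```

```text
[ -0.092  -0.064  -2.848 -90.76   47.871] [0.424 0.367 0.622 0.048 0.049] [ 0.505 -0.325  0.081] 0.04480749491557533 62.034318298101425 23.95
[ 0.5054 -0.3248  0.0809] 24.0 [ 0.4961  0.1745 -3.3422] 0.0451469450878239 62.033937871456146
3876 [ 81.3073 147.0588] [ 0.4787 -0.3974  0.146 ] tool [ 0.0514 -0.0579]
690 [459.229  200.4638] [ 0.4492 -0.2719  0.146 ] tool [0.033  0.0698]
1577 [256.6341 281.5625] [ 0.504  -0.3255  0.146 ] tool [ 0.0016 -0.0001]
61 [128.2787 347.    ] [ 0.5493 -0.3619  0.146 ] tool [-0.0273 -0.0506]
knob_left_mid 0.66 [451.   0. 512.  53.]
```

The right knob weighs 2.85 N against 5.6 N, so the left is heavier. I'll put the right one back.

>>> drive_tool --turn '[[0,0,0],[0,0,0],[0,0,0],[0,0,0],[0,0,0],[0,0,0],[0,0,0]]' --xyz '[[0,0,0.2],[0,0,0.38],[0,0,0.45],[0,0,0.48],[0,0,0.495],[0,0,0.498],[0,0,0.498]]' --fingers '[0,0,0,0,0,0,0]'

```text
t: 24.8
tcp_pos: [0.506, -0.3251, 0.0076]
eef_rot: [-0.584, 3.086, -0.002]
ft_force: [-5.3, 3.4, 6.7]
finger_gap: 0.0449
grip_force: 62.9
```

>>> drive_tool --turn '[[0,0,0],[0,0,0],[0,0,0],[0,0,0],[0,0,0],[0,0,0],[0,0,0],[0,0,0],[0,0,0],[0,0,0],[0,0,0],[0,0,0],[0,0,0]]' --xyz '[[0,0,0],[0,0,0],[0,0,0],[0,0,0],[0,0,0],[0,0,-0.1],[0,0,-0.3],[0,0,-0.6],[0,0.2,-0.94],[0.03,0.5,-0.94],[0.05,0.65,-0.94],[0.05,0.65,-0.94],[0.05,0.65,-0.94]]' --fingers '[0.8,0.8,0.8,0.8,0.8,0.8,0.8,0.8,0.8,0.8,0.8,0.8,0.8]'

```text
t: 26.1
tcp_pos: [0.463, -0.2367, 0.1475]
eef_rot: [-0.585, 3.086, -0.001]
ft_force: [0.3, -0.6, 0.3]
finger_gap: 0.0683
grip_force: 0.0
```

```bash
python3 dot.py .071; python3 kn.py w9.png | grep -v reg
```

```text
[ 0.463  -0.2367  0.1475] 26.15 [ 0.5144 -0.4779  0.0938] 0.0684839758388452 0.0
2448 [ 25.172  120.2206] [ 0.4779 -0.419   0.071 ] tool [ 0.0529 -0.175 ]
17 [508.7059   0.8824] [ 0.2748 -0.1233  0.071 ] tool [0.1337 0.1745]
498 [354.9297  19.6145] [ 0.3243 -0.2171  0.071 ] tool [0.1219 0.069 ]
379 [284.4011 184.5435] [ 0.4525 -0.217   0.071 ] tool [0.0026 0.0223]
799 [489.388  192.9562] [ 0.3986 -0.0608  0.071 ] tool [-0.0044  0.1873]
369 [135.0894 196.0244] [ 0.5053 -0.3252  0.071 ] tool [-0.0069 -0.0978]
knob_left_mid 0.97 [301.   0. 385.  74.]
knob_left_mid 0.62 [251. 137. 313. 209.]
knob_left_mid 0.31 [ 89.  86. 350. 244.]
knob_right_mid 0.78 [112. 151. 188. 221.]
[ 0.4631 -0.2374  0.1469] 21.39639324941677 26.3
knob_left_mid 0.63 [342.  30.] [ 0.3245 -0.218   0.038 ]
knob_right_mid 0.91 [152. 186.] [ 0.5042 -0.3223  0.038 ]
knob_right_mid 0.66 [ 65. 277.] [ 0.6234 -0.3751  0.038 ]
tray 0.83 [ 0.476  -0.2734  0.    ]
tray rect ((0.47214561700820923, -0.27421262860298157), (0.12763521075248718, 0.23990197479724884), 13.537561416625977)
```

Both knobs stand upright. I'll regrip the left one at tool offset (+0.0026, +0.0223).

>>> drive_tool --turn '[[0,0,0],[0,0,0],[0,0,0],[0,0,0],[0,0,0],[0,0,0],[0,0,0]]' --xyz '[[0.02,0.15,0],[0.02,0.15,0.2],[0.02,0.15,0.5],[0.02,0.15,0.7],[0.02,0.15,0.85],[0.02,0.15,0.94],[0.02,0.15,0.94]]' --fingers '[0.8,0.8,0.8,0.8,0.8,0.8,0.8]'

```text
t: 27.25
tcp_pos: [0.4505, -0.2164, 0.0045]
eef_rot: [0.583, -3.084, -0.003]
ft_force: [-0.7, 0.2, 0.6]
finger_gap: 0.0685
grip_force: 0.0
```

>>> drive_tool --turn '[[0,0,0],[0,0,0],[0,0,0],[0,0,0],[0,0,0],[0,0,0]]' --xyz '[[0,0,0],[0,0,0],[0,0,0],[0,0,0],[0,0,0],[0,0,0]]' --fingers '[0,0,0,0,0,0]'

```text
t: 27.85
tcp_pos: [0.4525, -0.2173, 0.0074]
eef_rot: [-0.584, 3.085, -0.002]
ft_force: [-1.4, 1.0, 7.5]
finger_gap: 0.0446
grip_force: 61.5
```

>>> drive_tool --turn '[[0,0,0],[0,0,0],[0,0,0],[0,0,0],[0,0,0],[0,0,0],[0,0,0]]' --xyz '[[0,0,-0.05],[0,0,-0.2],[0,0,-0.4],[0,0,-0.6],[0,0,-0.8],[0,0,-0.9],[0,0,-0.9]]' --fingers '[0,0,0,0,0,0,0]'

```text
t: 28.55
tcp_pos: [0.453, -0.2175, 0.1438]
eef_rot: [-0.583, 3.084, -0.004]
ft_force: [0.9, -0.8, -6.2]
finger_gap: 0.0446
grip_force: 63.0
```

>>> drive_tool --turn '[[0,0,0],[0,0,0],[0,0,0],[0,0,0],[0,0,0]]' --xyz '[[-0.08,0.15,0],[-0.2,0.4,0],[-0.33,0.65,0],[-0.44,0.9,0],[-0.5,1,0]]' --fingers '[0,0,0,0,0]'

```text
t: 29.05
tcp_pos: [0.4658, -0.0469, 0.1403]
eef_rot: [0.587, -3.085, -0.002]
ft_force: [0.3, -0.2, -6.2]
finger_gap: 0.0447
grip_force: 63.2
```

>>> drive_tool --turn '[[0,0,0],[0,0,0],[0,0,0],[0,0,0],[0,0,0]]' --xyz '[[-0.12,0.22,0],[-0.24,0.44,0],[-0.36,0.66,0],[-0.46,0.88,0],[-0.53,1,0]]' --fingers '[0,0,0,0,0]'

```text
t: 29.55
tcp_pos: [0.4852, 0.1211, 0.1402]
eef_rot: [0.586, -3.085, -0.001]
ft_force: [0.8, -0.8, -6.2]
finger_gap: 0.0443
grip_force: 63.3
```

>>> drive_tool --turn '[[0,0,0],[0,0,0],[0,0,0],[0,0,0],[0,0,0]]' --xyz '[[-0.02,0.1,0],[-0.04,0.17,0],[-0.04,0.17,0],[-0.04,0.17,0],[-0.04,0.17,0]]' --fingers '[0,0,0,0,0]'

```text
t: 30.05
tcp_pos: [0.4823, 0.144, 0.141]
eef_rot: [0.583, -3.087, 0.0]
ft_force: [0.5, 0.7, -4.9]
finger_gap: 0.0444
grip_force: 63.3
```

```bash
python3 - <<'E'
from h import *
np.set_printoptions(precision=4,suppress=True)
s=observe(); print(s["tcp_pos"],s["t"],s["ft_force"],s["grip_force"],abs(s["qd"]).max())
for n in("scene","side"):
    p=shot(n); 
    for t,z in(("knob_left_mid",.175),("knob_right_mid",.038),("plate_mid",.027),("jig_pocket",.008)):
        print(n,t,[(round(d["p"],2),px(p,d["centre"]).round(),atz(p,px(p,d["centre"]),z)) for d in tip_of(p,t)[:3]])
    print(proj(p,np.array([.4825,.1455,.175])))
E
```

```text
[0.4823 0.144  0.141 ] 30.05 [ 0.4787  0.7179 -4.894 ] 63.300110176205635 0.0020518187752041044
scene knob_left_mid [(0.89, array([293., 141.]), array([0.4911, 0.1381, 0.175 ])), (0.57, array([148., 183.]), array([ 0.4757, -0.2325,  0.175 ])), (0.19, array([329., 259.]), array([0.8223, 0.0192, 0.175 ]))]
scene knob_right_mid [(0.77, array([114., 295.]), array([ 0.6316, -0.3782,  0.038 ])), (0.56, array([124., 243.]), array([ 0.5053, -0.3259,  0.038 ])), (0.3, array([146., 237.]), array([ 0.5103, -0.274 ,  0.038 ]))]
scene plate_mid [(0.57, array([290., 180.]), array([0.4868, 0.1458, 0.027 ]))]
scene jig_pocket [(0.93, array([287., 185.]), array([0.4862, 0.1397, 0.008 ])), (0.43, array([223., 183.]), array([ 0.3948, -0.0218,  0.008 ]))]
[293.6934 138.2818]
side knob_left_mid [(0.83, array([154., 280.]), array([ 0.3464, -0.3673,  0.175 ])), (0.8, array([211., 135.]), array([0.4803, 0.1152, 0.175 ]))]
side knob_right_mid [(0.97, array([349., 320.]), array([ 0.6276, -0.3819,  0.038 ])), (0.74, array([265., 305.]), array([ 0.5061, -0.3232,  0.038 ]))]
side plate_mid [(0.87, array([217., 180.]), array([0.4879, 0.1478, 0.027 ]))]
side jig_pocket [(0.68, array([214., 187.]), array([0.4779, 0.1474, 0.008 ])), (0.25, array([189., 224.]), array([ 0.3979, -0.0156,  0.008 ]))]
[210.8127 130.7603]
```

```bash
python3 -c "
from plant import hand_in; print(hand_in())"
```

```text
the job is handed in; nothing more can be done
None
```

I seated the chassis plate and handed in at about 30 s, holding the heavier left knob (about 5.6 N, against 2.9 N for the right) upright over the jig, with the right knob back standing in its compartment; no verdict was returned.

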